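Seat the drive plate of a filament spool winder

ROBOT

A 7-joint arm with a two-finger parallel gripper is mounted at the origin on the work surface. World frame = base frame: x ahead of the robot, y to its left, z up, the work surface at z = 0. Lengths are in m, angles in rad, forces in N, time in s.
With the tool pointing down it reaches from about 0.35 to 0.775 m from the base axis. Payload 3.1 kg.
Tool frame: the origin (TCP) lies on the centre line of the jaws, within the pads' length; the fingertips stand 8 mm ahead of it and the grasp point (between the pads) lies 11 mm behind it; z points along the fingers, y is the direction in which the jaws open and shut (so a half turn about z gives the same grasp; the last joint's range is limited). The gripper opens to 85 mm and grips with 20 to 120 N. Pads are 22 mm wide; open, the fingers measure 114 mm over their backs; the gripper's body (76 mm by 85 mm) begins 54 mm behind the grasp point. The pads swing forward as they close: fully open they stand 13 mm farther back than shut.
Start: joints at [-1.165, 0.311, 0.014, 1.512, -0.004, 1.319, -0.027], TCP at [0.238, 0.496, 0.239] pointing down, gripper open.
Joint ranges: [-2.7, 2.7], [-0.3, 1.91], [-1.27, 1.3], [0.12, 2.57], [-1.44, 4.58], [0.2, 2.03], [-3.05, 3.05]. Speed limits (rad/s): [2.79, 2.79, 3.14, 3.14, 3.14, 3.14, 3.14].

INTERFACE

Orientations are given as a unit quaternion [w, x, y, z].
In Python, from station import get_obs, viewer, arm gives the robot as it stands. The module is installed in compiled form; this text tells all that it offers.
- The arm moves only by the tool arm_command, never from a script. Its argument "deltas" is a list of rows, each an object with "offset": the shift along the tool's x, y, z in cm, a list of three; "rot": the turn, a rotation vector about the tool's x, y, z in rad, a list of three. A call has 1 to 20 rows; each row is the pose to reach, as a shift and turn from the pose commanded when the call began, along the tool's axes at that moment; what a row does not reach only later rows make up. A row lasts 1/8 s, in which the tool goes at most 62.5 mm and 10.7 degrees, less where a joint would pass 70% of its speed; a pose out of reach is approached as far as the arm can. A call with a gripper value outside its range is refused whole. "claw" is the finger opening in cm, from 0 to 8.54, set as the call begins (left out, the last holds). The fingers move at their own pace and stop on an object; "newtons" is the grip in N (left out, the last holds). Time passes only in rows, so rows that repeat a pose let the fingers close. It gives the time, the measured TCP pose, the force and the opening at its end, in the units of the state.
- get_obs(): the state, without advancing time (a new reading comes with each control period).
- viewer.get_image(name): name is "scene" or "top" or "wrist"; returns the picture (384x512x3 uint8, red, green, blue); there is no depth.
- viewer.camera_model(name): a dict with "fx", "fy", "cx", "cy" (pixels), "R" (3x3) and "t" (3): a world point X has camera coordinates R X + t. Camera axes: x right, y down, z forward; pixel columns grow to the right and rows downward; lengths in m; the calibration is good to about 2 mm. A picture is of the moment at which its call begins: read the wrist's pose just before it. camera_model takes no time and is no camera call; for the wrist camera it gives the pose at the moment of the call.
- arm.close_job(): hands the job in, once; it reports no verdict.
The state is a dict: "time_s": time; "qpos": joint angles; "joint_velocities": joint speeds; "joint_efforts": joint torques, N m; "position": TCP position; "tcp_rot": TCP orientation; "force": force on the tool from outside, world axes, zero at the start; "torque": the same for the moment, N m; "opening": opening from 0.0 (shut) to 1.0 (fully open).
Only numpy, scipy, OpenCV 4.12 (cv2) and the standard library are available. Lean on these libraries where they do the work, as an engineer would, in place of code of your own. Each camera call takes 0.05 s, during which the arm holds its last target.

TASK

On the low square spool winder, push the round off-white drive plate round with a fingertip against its upright post until the notch in its rim stands over the steel key on the winder, then press the plate straight down with a fingertip until it is fully home on the key, and withdraw. Never pull the plate up off its spindle, and leave the tools and parts lying round the winder where they are.

Things in the scene. Friction and masses are not known exactly. Their poses are not given: they have to be found in the camera images.
- plate_turn (a joint): Turning angle of the drive plate on the winder's upright spindle, in rad, growing counter-clockwise seen from above; the notch stands over the key at 0 (and at every whole turn, 2 pi). It turns freely either way any number of turns, stiffly enough (0.06 N m) to stay where it is left. The plate is an off-white disc 140 mm across and 8 mm thick, with a round hub in the middle and one upright dark steel post.
- plate_drop (a joint): How far the plate is pushed down along the spindle, in m: 0 = up (as it starts), 0.012 = fully home. It is a push fit: it stays at whatever height it is left and takes about 4 N to slide down. Unless the notch is over the key, the key stops it after 1 to 2 mm. Negative: pulled upwards.
- hub_top (a point): Centre of the flat top of the plate's hub, on the spindle axis; a good place to press. The hub is 32 mm across and stands 12 mm above the plate's top face. About 71 mm above the bench at the start, 59 mm when home.
- plate_post (a point): Centre of the top of the post by which the plate is pushed round: a dark steel pin 12 mm across that stands 22 mm above the plate's top face, 52 mm from the spindle axis, diametrically opposite the notch. Top about 81 mm above the bench at the start.
- plate_notch (a point): Point in the middle of the notch, level with the plate's top face (59 mm above the bench at the start), 64 mm from the spindle axis. The notch is straight-sided, 17 mm wide, open at the rim and reaches in to 55 mm from the axis.
- key_top (a point): Point on the top of the drive key, 64 mm from the spindle axis, 50 mm above the bench. The key is a fixed upright steel block 11 mm wide that reaches from 58 to 84 mm from the axis, so its outer end shows beyond the plate's rim; it points straight away from the axis.
- winder: The fixed dark winder base, 180 x 180 mm and 36 mm high, its origin under the spindle on the bench, its x axis pointing towards the key.
- cutters: blue-handled flush cutters lying flat, 135 mm long, 15 mm high. Bystander; origin at its underside.
- pliers: green-handled pliers lying flat, 135 mm long, 15 mm high. Bystander; origin at its underside.
- gear: yellow printed gear lying flat, 60 mm across, 17 mm high. Bystander; origin at its underside.
- glue: small closed jar, 36 mm across, 55 mm high, upright. Bystander; origin at its underside.

How it is judged:
By the outcome, as a careful person would: the job done as asked, in the order asked, and still so for the second after the job is handed in, with the robot touching nothing.
It also fails if it takes over 51 s, if anything falls off the work surface, if the arm or the gripper's body presses on something with over 40 N, if the wrist force passes 120 N, or if a joint passes its speed limit or range.

## Working session

There is one attempt and no reset: what is moved stays moved. The work goes in short steps, Python scripts to look and compute and a tool call to move; the robot and the scene stay as the last step left them, time stands still between calls to the robot, and variables do not carry over. Pictures are saved under pics/ and viewed, and the job is handed in when it is done.

Besides the shell and the picture viewer there is one more tool, called after "Call:" in YAML: its name, and indented under it one key for each argument. arm_command: Moves the arm, as the interface text tells. Its arguments: {"type":"object","properties":{"deltas":{"type":"array"},"claw":{"type":"number"},"newtons":{"type":"number"}},"required":["deltas"]}

```bash
mkdir -p pics; cat > h.py <<'E'
import numpy as np,cv2
from station import get_obs, viewer, arm
def shot(n,f):
    m=viewer.camera_model(n); im=viewer.get_image(n); cv2.imwrite('pics/'+f,cv2.cvtColor(im,cv2.COLOR_RGB2BGR)); return im,m
def ray(m,u,v,z):
    R=np.array(m['R']);t=np.array(m['t']); c=-R.T@t
    d=R.T@np.array([(u-m['cx'])/m['fx'],(v-m['cy'])/m['fy'],1.]); return c+d*(z-c[2])/d[2]
def proj(m,X):
    c=np.array(m['R'])@np.array(X)+np.array(m['t']); return c[0]/c[2]*m['fx']+m['cx'],c[1]/c[2]*m['fy']+m['cy']
E
python3 - <<'E'
from h import *
for n in('scene','top','wrist'):
    im,m=shot(n,n+'0.png'); print(n,-np.array(m['R']).T@np.array(m['t']))
print(get_obs())
E
```

```text
scene [1.23079687 0.04919008 0.73036964]
top [0.40573226 0.04078175 1.14548191]
wrist [0.17506569 0.52505365 0.37158311]
{'time_s': 0.15, 'qpos': array([-1.16467641,  0.31152246,  0.0139908 ,  1.51270438, -0.00438164,
        1.31923638, -0.02720852]), 'joint_velocities': array([-0.00204708, -0.0028889 ,  0.00045669, -0.00667461, -0.00020366,
        0.00084578, -0.00058573]), 'joint_efforts': array([ 5.30091147e-04, -3.80272222e+01,  1.46237290e-01, -2.30850452e+01,
        1.22559673e-02,  9.70685767e-03, -1.42487468e-05]), 'position': array([0.23789809, 0.49526742, 0.23847502]), 'tcp_rot': array([-1.56954110e-04,  2.22006767e-01,  9.75044691e-01, -9.06623383e-04]), 'force': array([-0.0685189 , -0.36920869,  0.34676322]), 'torque': array([ 0.01873485,  0.02019177, -0.01131955]), 'opening': 1.0015977411903996}
```

View pics/top0.png

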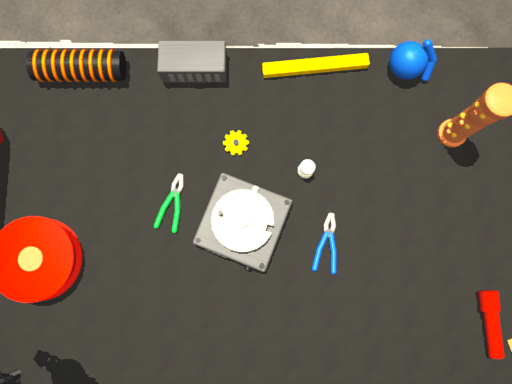

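View pics/scene0.png

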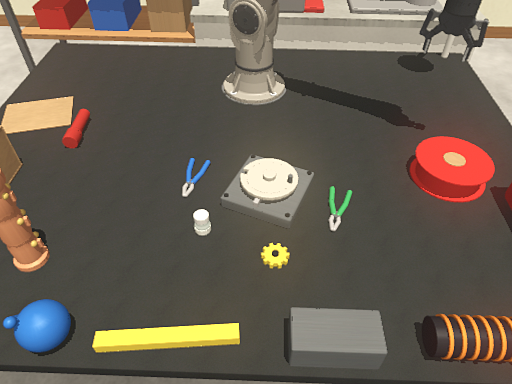

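The top view shows the winder near (243,222), the post near (221,213), the notch near (270,227) and the key near (255,189). I'll zoom in and measure.

```bash
python3 - <<'E'
from h import *
im=cv2.imread('pics/top0.png'); m=viewer.camera_model('top')
c=cv2.resize(im[165:280,185:305],None,fx=5,fy=5,interpolation=cv2.INTER_CUBIC);cv2.imwrite('pics/c1.png',c)
im2=cv2.imread('pics/scene0.png');cv2.imwrite('pics/c2.png',cv2.resize(im2[145:235,210:330],None,fx=6,fy=6,interpolation=cv2.INTER_CUBIC))
print(m['fx'],m['R'])
g=im.min(2); mk=(g>150).astype(np.uint8); mk[:165]=0;mk[280:]=0;mk[:,:190]=0;mk[:,296:]=0
cs,_=cv2.findContours(mk,0,2); k=max(cs,key=cv2.contourArea); (u,v),r=cv2.minEnclosingCircle(k); print(u,v,r,ray(m,u,v,.059))
for a in cv2.fitEllipse(cv2.convexHull(k)),: print(a,ray(m,*a[0],.059))
E
```

```text
484.7643223913336 [[ 0.00268809 -0.99998012 -0.00570387]
 [-0.98576551 -0.00169094 -0.16811754]
 [ 0.16810455  0.0060746  -0.98575046]]
242.5 221.5 52.654632568359375 [0.50889036 0.05660822 0.059     ]
((242.22857666015625, 220.44569396972656), (93.10781860351562, 105.37923431396484), 26.254606246948242) [0.51126124 0.05722771 0.059     ]
```

View pics/c1.png

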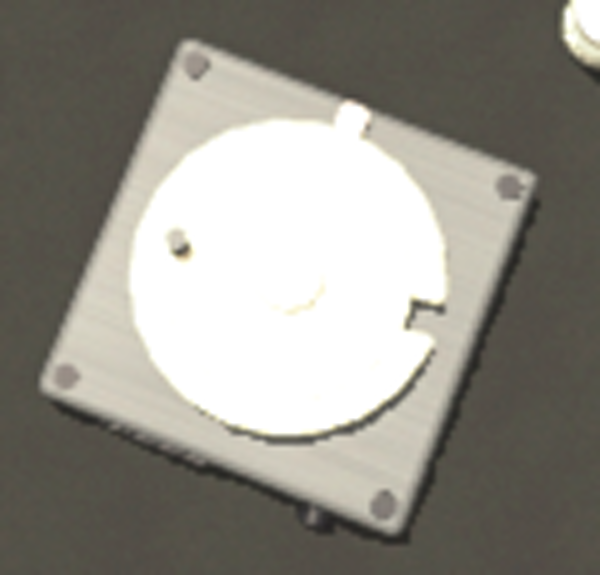

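View pics/c2.png

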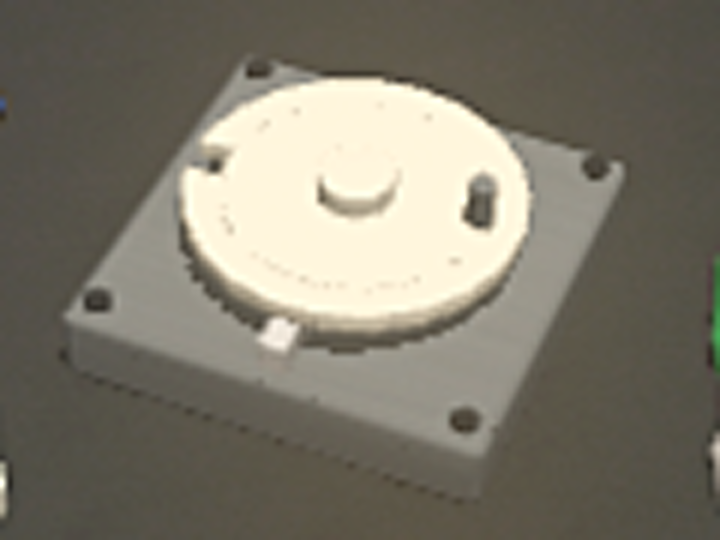

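```bash
python3 - <<'E'
from h import *
m=viewer.camera_model('top'); s=viewer.camera_model('scene')
C=lambda p:((p[0]+.5)/5-.5+185,(p[1]+.5)/5-.5+165)
S=lambda p:((p[0]+.5)/6-.5+210,(p[1]+.5)/6-.5+145)
P=np.array([ray(m,*C(p),.036)[:2] for p in [(185,40),(537,178),(405,540),(42,388)]]); print(P,P.mean(0))
E=np.roll(P,-1,0)-P
print('edges',np.linalg.norm(E,axis=1),np.degrees(np.arctan2(E[:,1],E[:,0])))
H=np.array([ray(m,*C(p),.036)[:2] for p in [(196,65),(508,187),(383,503),(66,376)]]); print('screws',H.mean(0)); E=np.roll(H,-1,0)-H; print(np.degrees(np.arctan2(E[:,1],E[:,0])))
H=np.array([ray(s,*S(p),.036)[:2] for p in [(259,68),(596,166),(464,420),(97,300)]]); print('screws sc',H,H.mean(0)); E=np.roll(H,-1,0)-H; print(np.degrees(np.arctan2(E[:,1],E[:,0])))
for n,mm,T,d in(('top',m,C,dict(key=(352,118,.05),post=(177,238,.081),notch=(426,317,.059),disc=(288.5,277,.059))),('sc',s,S,dict(post=(484,184,.081),notch=(208,157,.059),disc=(356,198,.059),hub=(357,176,.071),key=(283,334,.05)))):
  for k,v in d.items(): print(n,k,ray(mm,*T(v),v[2])[:2])
E
```

```text
[[ 0.62525197  0.10617905]
 [ 0.56057672 -0.05713412]
 [ 0.39589827  0.00443712]
 [ 0.46360079  0.16950486]] [0.51133194 0.05574673]
edges [0.1756533  0.17581243 0.17841242 0.17361238] [-111.60454492  159.49985034   67.69901705  -21.39244323]
screws [0.51278496 0.0575483 ]
[-111.52245619  158.06354447   68.54018545  -21.8091813 ]
screws sc [[ 0.41135169  0.01528095]
 [ 0.46868959  0.15993839]
 [ 0.61396249  0.10175437]
 [ 0.5563906  -0.04306809]] [0.51259859 0.0584764 ]
[  68.37810022  -21.82685741 -111.67951265  158.08511464]
top key [0.58619669 0.02842761]
top post [0.52726056 0.10604567]
top notch [ 0.49443961 -0.00459464]
top disc [0.51226492 0.05707149]
sc post [0.53044123 0.10832732]
sc notch [ 0.49544179 -0.00204074]
sc disc [0.51722258 0.05870978]
sc hub [0.51718667 0.05876027]
sc key [0.58516096 0.03182803]
```

```bash
cat >> h.py <<'E'
from scipy.spatial.transform import Rotation as Ro
C0=np.array([.513,.0575])
def cur():
    o=get_obs(); q=o['tcp_rot']; return np.array(o['position']),Ro.from_quat([q[1],q[2],q[3],q[0]])
def tgt(head): # tool x heading deg, pointing down
    a=np.radians(head); x=np.array([np.cos(a),np.sin(a),0]); z=np.array([0,0,-1.]); return Ro.from_matrix(np.array([x,np.cross(z,x),z]).T)
def row(p,head,base=None):
    p0,r0=base or cur(); return np.round(r0.inv().apply(np.array(p)-p0)*100,2), np.round((r0.inv()*tgt(head)).as_rotvec(),3)
def toolpos(post,gap,z,r=.052):
    a=np.radians(post); t=np.array([-np.sin(a),np.cos(a)]); return np.r_[C0+r*np.array([np.cos(a),np.sin(a)])-gap*t,z]
E
python3 - <<'E'
from h import *
for z in(.15,): print(toolpos(73,.029,z),row(toolpos(73,.029,z),163))
E
```

```text
[0.55593617 0.09874907 0.15      ] (array([-45.83, -21.96,   8.89]), array([-0.002, -0.   , -0.151]))
```

Call:
arm_command:
  deltas:
    - {"offset": [-4,-2,0],"rot": [0,0,-0.01]}
    - {"offset": [-9,-4.3,0],"rot": [0,0,-0.03]}
    - {"offset": [-14,-6.7,0],"rot": [0,0,-0.05]}
    - {"offset": [-19,-9.1,0],"rot": [0,0,-0.06]}
    - {"offset": [-24,-11.5,0],"rot": [0,0,-0.08]}
    - {"offset": [-29,-13.9,1],"rot": [0,0,-0.1]}
    - {"offset": [-34,-16.3,3],"rot": [0,0,-0.12]}
    - {"offset": [-39,-18.7,5],"rot": [0,0,-0.14]}
    - {"offset": [-43,-20.6,7],"rot": [0,0,-0.15]}
    - {"offset": [-45.8,-22,8.9],"rot": [0,0,-0.15]}
    - {"offset": [-45.8,-22,8.9],"rot": [0,0,-0.15]}
    - {"offset": [-45.8,-22,8.9],"rot": [0,0,-0.15]}
    - {"offset": [-45.8,-22,8.9],"rot": [0,0,-0.15]}
  claw: 0
  newtons: 20

```text
time_s: 1.78
position: [0.5555, 0.1012, 0.151]
tcp_rot: [0.0, 0.147, 0.989, 0.001]
force: [0.6, -0.1, -0.5]
opening: -0.001
```

```bash
python3 - <<'E'
from h import *
im,m=shot('wrist','w1.png'); print(cur()[0],get_obs()['force'],get_obs()['opening'],row(toolpos(73,.029,.075),163))
for X in ([.513,.0575,.071],[*toolpos(73,0,.081)],[*(C0+.064*np.array([.9285,-.3714])),.05]): print(proj(m,X))
E
```

```text
[0.55555228 0.10107664 0.15107102] [-0.39268542  0.1282598  -0.34254854] 0.001279349709127679 (array([-0.1 , -0.22,  7.61]), array([0.002, 0.001, 0.002]))
(np.float64(178.275969288952), np.float64(165.97942909627116))
(np.float64(254.0076459543754), np.float64(169.08205733954324))
(np.float64(183.0686208667255), np.float64(238.88969413953234))
```

View pics/w1.png

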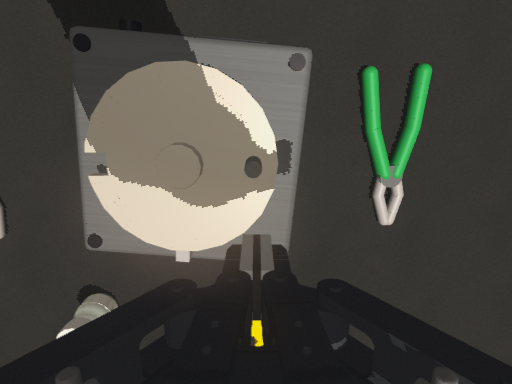

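Wrist view: the hub is at about (178,165), the post at (253,166), the notch at (97,163) and the closed fingers at (257,255). The hub prediction of (178,166) agrees. I'll refine the angles from this view.

```bash
python3 - <<'E'
from h import *
m=viewer.camera_model('wrist'); im=cv2.imread('pics/w1.png')
cv2.imwrite('pics/w1c.png',cv2.resize(im[140:280,70:290],None,fx=3.5,fy=3.5,interpolation=cv2.INTER_CUBIC))
h=ray(m,178.3,165.5,.071)[:2];print('hub',h)
for n,u,v,z in(('post',253.3,165.5,.081),('notch',98,163,.059),('key',183,255,.05)):
  p=ray(m,u,v,z)[:2];d=p-h;print(n,p,np.linalg.norm(d),np.degrees(np.arctan2(d[1],d[0])))
H=np.array([ray(m,*p,.036)[:2] for p in[(82,42),(298,61),(95,241)]]);
for a,b in((0,1),(0,2)): d=H[b]-H[a];print(np.degrees(np.arctan2(d[1],d[0])))
print('mid',(H[1]+H[2])/2, ray(m,257,255,.15))
E
```

```text
hub [0.51276732 0.05743952]
post [0.52587121 0.10729989] 0.05155354672182705 75.27499589522829
notch [ 0.49556524 -0.00095181] 0.06087247988750936 -106.41496690707798
key [0.58595215 0.02840972] 0.07873212946029662 -21.63645468764249
68.48855837731307
-21.620540566668176
mid [0.51353555 0.05688844] [0.55449983 0.10092775 0.15      ]
```

View pics/w1c.png

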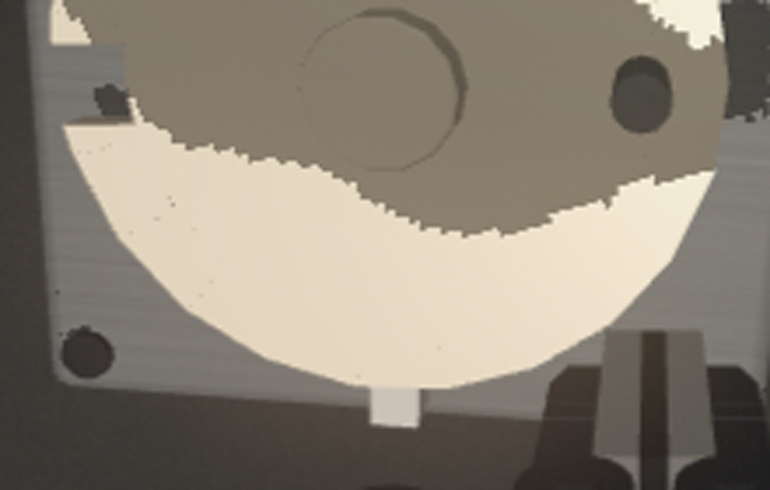

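Call:
arm_command:
  deltas:
    - {"offset": [0,0,2.5],"rot": [0,0,0]}
    - {"offset": [0,0,5],"rot": [0,0,0]}
    - {"offset": [0,0,7],"rot": [0,0,0]}
    - {"offset": [0,0,7.6],"rot": [0,0,0]}
    - {"offset": [0,0,7.6],"rot": [0,0,0]}
    - {"offset": [0,0,7.6],"rot": [0,0,0]}

```text
time_s: 2.58
position: [0.5567, 0.0996, 0.0755]
tcp_rot: [0.001, 0.148, 0.989, 0.0]
force: [0.7, 0.1, -0.4]
opening: 0.001
```

```bash
python3 - <<'E'
from h import *
im,m=shot('wrist','w2.png'); o=get_obs(); print(o['position'],o['force'])
b=cur()
x=b[1].as_matrix()[:,0]; print('head',np.degrees(np.arctan2(x[1],x[0])))
for a in np.r_[np.arange(73,158,7.),158.2]: print(a,*row(toolpos(a,.017,.075),a+90,b))
E
```

```text
[0.55663372 0.09947786 0.0754926 ] [-0.58753364 -0.41989196  0.21770613]
head 162.95331101115687
73.0 [ 1.25 -0.09  0.05] [ 0.001  0.002 -0.001]
80.0 [1.89 0.08 0.05] [ 0.001  0.002 -0.123]
87.0 [2.55 0.16 0.04] [ 0.001  0.002 -0.245]
94.0 [3.22 0.17 0.04] [ 0.001  0.002 -0.367]
101.0 [3.89 0.1  0.04] [ 0.001  0.002 -0.49 ]
108.0 [ 4.54 -0.06  0.04] [ 0.001  0.002 -0.612]
115.0 [ 5.16 -0.29  0.04] [ 0.     0.002 -0.734]
122.0 [ 5.75 -0.6   0.04] [ 0.     0.002 -0.856]
129.0 [ 6.31 -0.98  0.04] [ 0.     0.002 -0.978]
136.0 [ 6.81 -1.42  0.03] [-0.     0.003 -1.1  ]
143.0 [ 7.25 -1.92  0.03] [-0.     0.003 -1.223]
150.0 [ 7.63 -2.47  0.03] [-0.     0.003 -1.345]
157.0 [ 7.94 -3.06  0.03] [-0.     0.003 -1.467]
158.2 [ 7.98 -3.17  0.03] [-1.000e-03  3.000e-03 -1.488e+00]
```

View pics/w2.png

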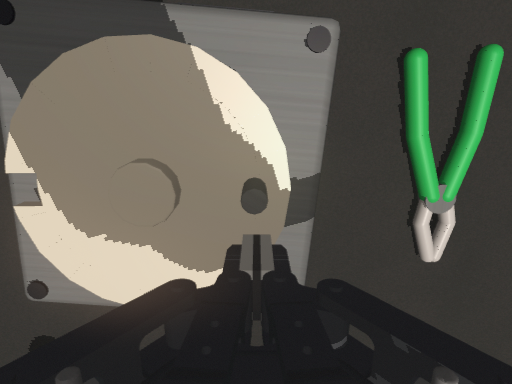

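The fingertips at (256,240) are in front of the post at (255,200), lined up and not touching. I'll push to about 143° first and then look.

Call:
arm_command:
  deltas:
    - {"offset": [0.7,0,0],"rot": [0,0,0]}
    - {"offset": [1.25,-0.05,0],"rot": [0,0,0]}
    - {"offset": [1.57,0,0],"rot": [0,0,-0.06]}
    - {"offset": [1.89,0.08,0],"rot": [0,0,-0.12]}
    - {"offset": [2.55,0.16,0],"rot": [0,0,-0.245]}
    - {"offset": [3.22,0.17,0],"rot": [0,0,-0.367]}
    - {"offset": [3.89,0.1,0],"rot": [0,0,-0.49]}
    - {"offset": [4.54,-0.06,0],"rot": [0,0,-0.612]}
    - {"offset": [5.16,-0.29,0],"rot": [0,0,-0.734]}
    - {"offset": [5.75,-0.6,0],"rot": [0,0,-0.856]}
    - {"offset": [6.31,-0.98,0],"rot": [0,0,-0.978]}
    - {"offset": [6.81,-1.42,0],"rot": [0,0,-1.1]}
    - {"offset": [7.25,-1.92,0],"rot": [0,0,-1.22]}
    - {"offset": [7.25,-1.92,0],"rot": [0,0,-1.22]}
    - {"offset": [7.25,-1.92,0],"rot": [0,0,-1.22]}

```text
time_s: 4.5
position: [0.4806, 0.1021, 0.0744]
tcp_rot: [-0.0, -0.444, 0.896, -0.0]
force: [-0.2, 0.1, -0.2]
opening: -0.001
```

```bash
python3 - <<'E'
from h import *
shot('top','t3.png');im,m=shot('wrist','w3.png'); o=get_obs(); print(o['position'],o['force'],o['qpos'])
b=cur()
x=b[1].as_matrix()[:,0]; print('head',np.degrees(np.arctan2(x[1],x[0])))
cv2.imwrite('pics/t3c.png',cv2.resize(cv2.imread('pics/t3.png')[165:280,185:305],None,fx=5,fy=5,interpolation=cv2.INTER_CUBIC))
E
```

```text
[0.48072931 0.10221082 0.07427393] [-0.08261274  0.03745095  0.03957735] [-2.44683081e-01  3.57202364e-01  5.43910751e-04  1.89082614e+00
 -1.57939214e-04  8.93782299e-01  2.24812209e+00]
head -127.20765153948406
```

View pics/w3.png

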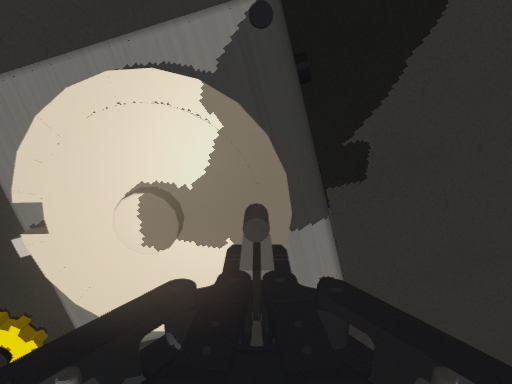

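View pics/t3c.png

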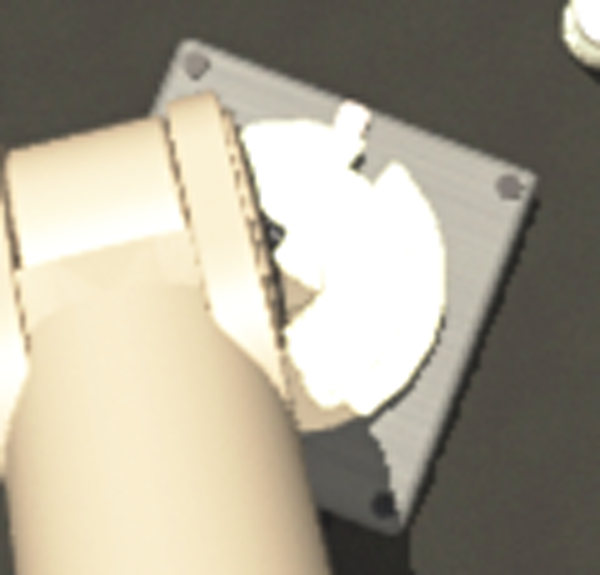

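The plate has turned as planned: the post is at (256,230) against the fingers and the notch at (30,218) is nearly at the key (22,246). I'll measure what remains.

```bash
cat >> h.py <<'E'
def ang(m,u,v,z,c=C0):
    d=ray(m,u,v,z)[:2]-c; return round(float(np.degrees(np.arctan2(d[1],d[0]))),2),round(float(np.linalg.norm(d))*1e3,1)
E
python3 - <<'E'
from h import *
m=viewer.camera_model('wrist');im=cv2.imread('pics/w3.png')
cv2.imwrite('pics/w3c.png',cv2.resize(im[180:270,0:100],None,fx=6,fy=6,interpolation=cv2.INTER_CUBIC))
cv2.imwrite('pics/w3d.png',cv2.resize(im[180:270,100:290],None,fx=4,fy=4,interpolation=cv2.INTER_CUBIC))
print(proj(m,[*C0,.071]),ang(m,256,230,.081))
E
```

```text
(np.float64(145.98832018560051), np.float64(226.44225079412044)) (145.49, 51.2)
```

View pics/w3c.png

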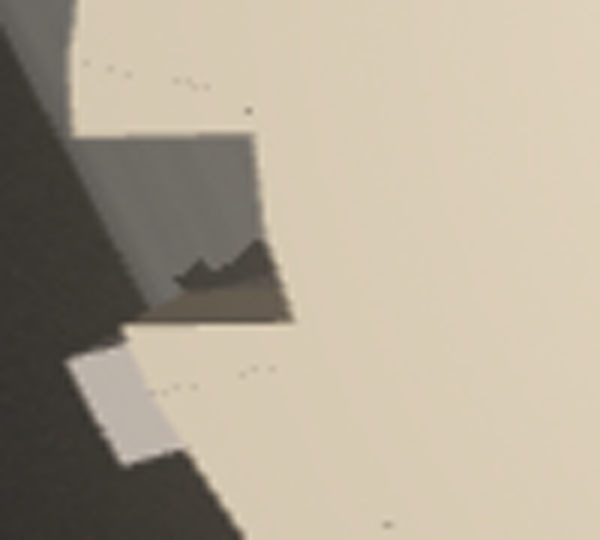

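View pics/w3d.png

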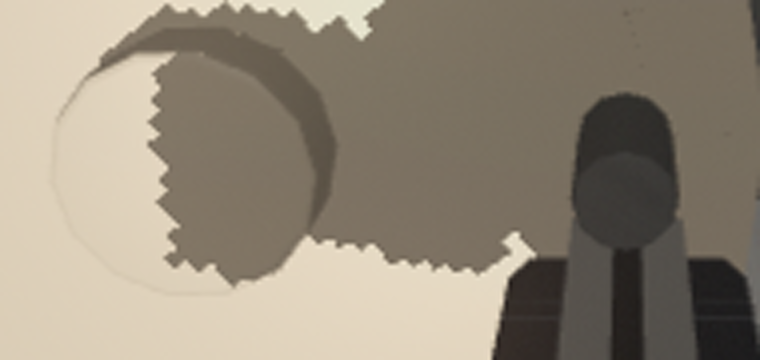

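```bash
python3 - <<'E'
from h import *
m=viewer.camera_model('wrist')
W=lambda p:((p[0]+.5)/6-.5,(p[1]+.5)/6-.5+180)
D=lambda p:((p[0]+.5)/4-.5+100,(p[1]+.5)/4-.5+180)
h=ray(m,*D((184,173)),.071)[:2];print('hub',h)
for c in(C0,h):
  print('post',ang(m,*D((625,200)),.081,c))
  print('notch corners',[ang(m,*W(p),.059,c) for p in[(253,133),(70,138),(293,322),(125,325)]])
  print('key corners',[ang(m,*W(p),.05,c) for p in[(66,360),(123,466)]])
a=ray(m,*W((253,133)),.059)-ray(m,*W((70,138)),.059);print(np.degrees(np.arctan2(-a[1],-a[0])))
a=ray(m,*W((293,322)),.059)-ray(m,*W((125,325)),.059);print(np.degrees(np.arctan2(-a[1],-a[0])))
E
```

```text
hub [0.51192583 0.0560914 ]
post (145.69, 51.1)
notch corners [(-45.75, 55.3), (-43.56, 70.3), (-28.26, 55.2), (-29.87, 69.4)]
key corners [(-26.08, 83.7), (-18.54, 83.6)]
post (143.7, 51.1)
notch corners [(-43.92, 55.1), (-42.12, 70.1), (-26.45, 55.5), (-28.42, 69.6)]
key corners [(-24.89, 84.1), (-17.4, 84.2)]
-35.548703401547414
-36.078249531461026
```

```bash
python3 - <<'E'
from h import *
b=(toolpos(143,.017,.075),tgt(233))
for a in(147,151,154,156,157.2): print(a,*row(toolpos(a,.017,.075),a+90,b))
E
```

```text
147 [0.37 0.11 0.  ] [ 0.    0.   -0.07]
151 [0.74 0.19 0.  ] [ 0.    0.   -0.14]
154 [1.02 0.23 0.  ] [ 0.     0.    -0.192]
156 [1.21 0.25 0.  ] [ 0.     0.    -0.227]
157.2 [1.33 0.26 0.  ] [ 0.     0.    -0.248]
```

Call:
arm_command:
  deltas:
    - {"offset": [0.37,0.11,0],"rot": [0,0,-0.07]}
    - {"offset": [0.74,0.19,0],"rot": [0,0,-0.14]}
    - {"offset": [1.02,0.23,0],"rot": [0,0,-0.192]}
    - {"offset": [1.21,0.25,0],"rot": [0,0,-0.227]}
    - {"offset": [1.32,0.26,0],"rot": [0,0,-0.247]}
    - {"offset": [1.32,0.26,0],"rot": [0,0,-0.247]}
    - {"offset": [1.32,0.26,0],"rot": [0,0,-0.247]}

```text
time_s: 5.48
position: [0.4709, 0.0932, 0.0743]
tcp_rot: [0.0, -0.552, 0.834, -0.0]
force: [0.5, 0.8, 0.9]
opening: 0.001
```

```bash
python3 - <<'E'
from h import *
im,m=shot('wrist','w4.png');o=get_obs(); print(o['position'],o['force'],o['qpos'][6])
im=cv2.imread('pics/w4.png')
cv2.imwrite('pics/w4c.png',cv2.resize(im[170:270,0:290],None,fx=2.7,fy=2.7,interpolation=cv2.INTER_CUBIC))
E
```

```text
[0.47089817 0.09319515 0.07434395] [ 0.5825843   0.94241803 -0.19354453] 2.4899716135223113
```

View pics/w4c.png

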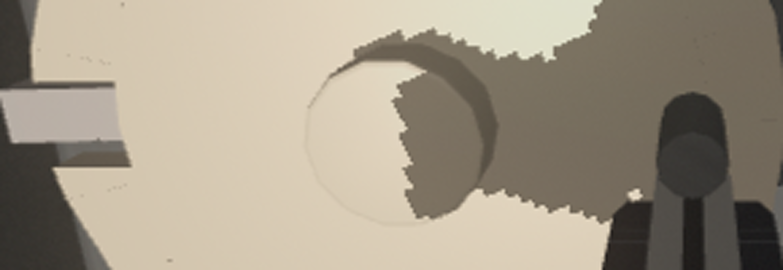

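The notch (crop rows 83–166) is over the key (rows 88–142). I still need to correct for parallax.

```bash
python3 - <<'E'
from h import *
m=viewer.camera_model('wrist')
W=lambda p:((p[0]+.5)/2.7-.5,(p[1]+.5)/2.7-.5+170)
h=ray(m,*W((393,141)),.071)[:2];print(h)
def lin(p,q,z):
  a=ray(m,*W(q),z)-ray(m,*W(p),z);return round(float(np.degrees(np.arctan2(a[1],a[0]))),2)
for c in(C0,h):
  print('post',ang(m,*W((692,166)),.081,c))
  n=[ray(m,*W(p),.059)[:2] for p in[(115,84),(35,83),(131,166),(53,167)]]
  k=[ray(m,*W(p),.05)[:2] for p in[(0,90),(117,88),(12,143),(122,141)]]
  # lateral offsets from line through c at key angle
  e=np.radians(-21.7); L=np.array([-np.sin(e),np.cos(e)])
  print('notch lat mm',[round(float((p-c)@L*1e3),1) for p in n],'key lat',[round(float((p-c)@L*1e3),1) for p in k])
print(lin((115,84),(35,83),.059),lin((131,166),(53,167),.059),'key',lin((117,88),(0,90),.05),lin((122,141),(12,143),.05))
E
```

```text
[0.51216079 0.05539339]
post (159.1, 51.2)
notch lat mm [-10.0, -10.5, 6.2, 6.1] key lat [-6.6, -6.5, 4.4, 4.5]
post (156.56, 51.3)
notch lat mm [-7.7, -8.2, 8.4, 8.3] key lat [-4.3, -4.2, 6.7, 6.7]
-23.74 -22.19 key -21.96 -21.87
```

The notch lags the key by about 1.0 mm, or 0.9°, and the edge directions agree. I'll nudge it that much, back off and rise.

Call:
arm_command:
  deltas:
    - {"offset": [0.05,0,0],"rot": [0,0,-0.008]}
    - {"offset": [0.09,0.02,0],"rot": [0,0,-0.016]}
    - {"offset": [0.09,0.02,0],"rot": [0,0,-0.016]}
    - {"offset": [0.09,0.02,0],"rot": [0,0,-0.016]}
    - {"offset": [-0.7,0,0],"rot": [0,0,0]}
    - {"offset": [-2,0,0],"rot": [0,0,0]}
    - {"offset": [-2,0,-1.5],"rot": [0,0,0]}
    - {"offset": [-2,0,-5],"rot": [0,0,0]}
    - {"offset": [-2,0,-7],"rot": [0,0,0]}
    - {"offset": [-2,0,-7],"rot": [0,0,0]}
    - {"offset": [-2,0,-7],"rot": [0,0,0]}

```text
time_s: 6.9
position: [0.478, 0.1114, 0.1439]
tcp_rot: [-0.001, -0.552, 0.834, 0.0]
force: [0.0, 0.3, -1.2]
opening: -0.001
```

```bash
python3 - <<'E'
from h import *
im,m=shot('wrist','w5.png');o=get_obs(); print(o['position'],o['force'],o['qpos'])
b=cur(); x=b[1].as_matrix()[:,0]; hd=np.degrees(np.arctan2(x[1],x[0])); print(hd,proj(m,[*C0,.071]))
cv2.imwrite('pics/w5c.png',cv2.resize(cv2.imread('pics/w5.png')[100:300,0:300],None,fx=2.6,fy=2.6,interpolation=cv2.INTER_CUBIC))
print(row([*C0,.090],hd,b))
E
```

```text
[0.4777024  0.11133687 0.14345807] [ 0.02136361 -1.12780575  0.30612358] [-0.21872409  0.27289487 -0.05456242  1.81114409  0.01690738  1.06004262
  2.46057097]
-113.00161275302152 (np.float64(177.50933026514284), np.float64(159.28488723267094))
(array([ 3.57, -5.36,  5.34]), array([ 0.002, -0.001, -0.   ]))
```

View pics/w5c.png

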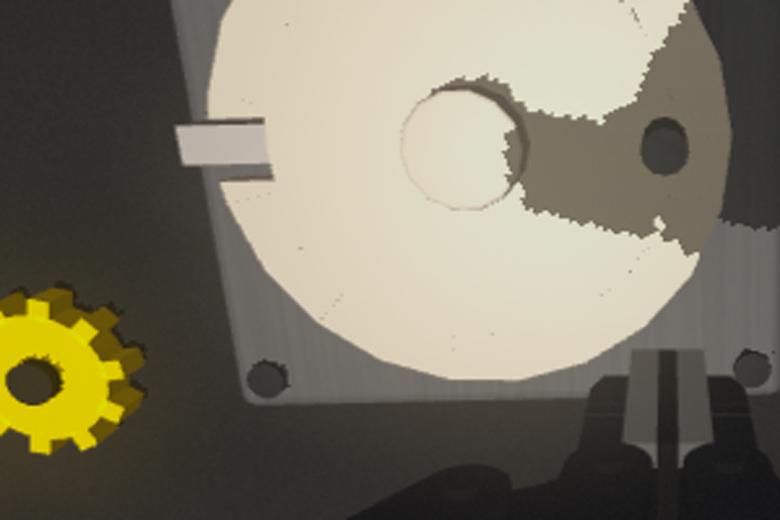

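```bash
python3 - <<'E'
from h import *
m=viewer.camera_model('wrist')
W=lambda p:((p[0]+.5)/2.6-.5,(p[1]+.5)/2.6-.5+100)
c=ray(m,*W((461,149)),.071)[:2];print(c)
e=np.radians(-21.7); L=np.array([-np.sin(e),np.cos(e)])
f=lambda P,z:[round(float((ray(m,*W(p),z)[:2]-c)@L*1e3),1) for p in P]
print('notch',f([(264,118.5),(208,121),(273,180),(221,183)],.059),'key',f([(264,124),(176,126),(270,164.5),(184,166)],.05), ang(m,*W((665,149)),.081,c))
E
```

```text
[0.51211207 0.05589741]
notch [-7.4, -7.0, 9.2, 9.7] key [-4.8, -4.8, 6.5, 6.4] (158.83, 51.5)
```

The notch and key centre lines now agree within 0.3 mm. Next I'll move over the hub and approach it.

Call:
arm_command:
  deltas:
    - {"offset": [1.2,-1.8,0],"rot": [0,0,0]}
    - {"offset": [2.4,-3.6,0],"rot": [0,0,0]}
    - {"offset": [3.5,-5.3,0],"rot": [0,0,0]}
    - {"offset": [3.5,-5.3,1],"rot": [0,0,0]}
    - {"offset": [3.5,-5.3,3],"rot": [0,0,0]}
    - {"offset": [3.5,-5.3,4.8],"rot": [0,0,0]}
    - {"offset": [3.5,-5.3,5.3],"rot": [0,0,0]}
    - {"offset": [3.5,-5.3,5.3],"rot": [0,0,0]}
    - {"offset": [3.5,-5.3,5.3],"rot": [0,0,0]}

```text
time_s: 8.07
position: [0.5141, 0.0591, 0.0919]
tcp_rot: [0.001, -0.552, 0.834, -0.0]
force: [0.5, 0.5, -1.0]
opening: 0.0
```

```bash
python3 - <<'E'
from h import *
im,m=shot('wrist','w6.png');o=get_obs(); print(o['position'],o['force'])
E
```

```text
[0.51418303 0.05894383 0.0919897 ] [-0.20596902  0.39738427 -0.77176652]
```

View pics/w6.png

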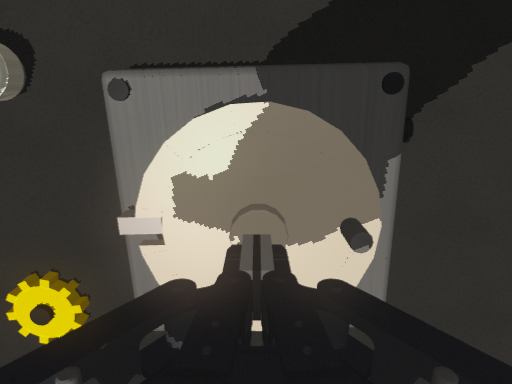

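The fingers are centred over the hub (258,235). I'll press down gradually.

Call:
arm_command:
  deltas:
    - {"offset": [0.2,0.05,0.6],"rot": [0,0,0]}
    - {"offset": [0.2,0.05,1.1],"rot": [0,0,0]}
    - {"offset": [0.2,0.05,1.3],"rot": [0,0,0]}
    - {"offset": [0.2,0.05,1.5],"rot": [0,0,0]}
    - {"offset": [0.2,0.05,1.7],"rot": [0,0,0]}
    - {"offset": [0.2,0.05,1.9],"rot": [0,0,0]}
    - {"offset": [0.2,0.05,2.0],"rot": [0,0,0]}
    - {"offset": [0.2,0.05,2.0],"rot": [0,0,0]}

```text
time_s: 9.12
position: [0.5125, 0.057, 0.071]
tcp_rot: [0.0, -0.552, 0.834, -0.0]
force: [0.7, 0.8, -0.1]
opening: -0.002
```

Call:
arm_command:
  deltas:
    - {"offset": [0,0,0.1],"rot": [0,0,0]}
    - {"offset": [0,0,0.2],"rot": [0,0,0]}
    - {"offset": [0,0,0.3],"rot": [0,0,0]}
    - {"offset": [0,0,0.4],"rot": [0,0,0]}

```text
time_s: 9.62
position: [0.5127, 0.0571, 0.0674]
tcp_rot: [0.0, -0.552, 0.834, -0.0]
force: [-1.0, -1.3, 4.2]
opening: 0.0
```

Call:
arm_command:
  deltas:
    - {"offset": [0,0,0.05],"rot": [0,0,0]}
    - {"offset": [0,0,0.1],"rot": [0,0,0]}
    - {"offset": [0,0,0.1],"rot": [0,0,0]}

```text
time_s: 10.0
position: [0.5127, 0.0571, 0.0671]
tcp_rot: [0.0, -0.552, 0.834, -0.0]
force: [-3.0, -1.3, 7.8]
opening: -0.0
```

Call:
arm_command:
  deltas:
    - {"offset": [0,0,0.1],"rot": [0,0,0]}
    - {"offset": [0,0,0.15],"rot": [0,0,0]}
    - {"offset": [0,0,0.15],"rot": [0,0,0]}
    - {"offset": [0,0,0.15],"rot": [0,0,0]}

```text
time_s: 10.5
position: [0.5128, 0.0571, 0.0669]
tcp_rot: [0.0, -0.552, 0.834, -0.0]
force: [-4.5, -1.2, 15.1]
opening: 0.0
```

The plate has reached its stop: the tip is at about 0.059 m with 15 N and no further travel. I'll withdraw straight up.

Call:
arm_command:
  deltas:
    - {"offset": [0,0,-0.5],"rot": [0,0,0]}
    - {"offset": [0,0,-2],"rot": [0,0,0]}
    - {"offset": [0,0,-5],"rot": [0,0,0]}
    - {"offset": [0,0,-8],"rot": [0,0,0]}
    - {"offset": [-4,4,-10],"rot": [0,0,0]}
    - {"offset": [-7,7,-10],"rot": [0,0,0]}
    - {"offset": [-7,7,-10],"rot": [0,0,0]}
    - {"offset": [-7,7,-10],"rot": [0,0,0]}

```text
time_s: 11.5
position: [0.4757, 0.1482, 0.165]
tcp_rot: [0.0, -0.552, 0.834, -0.0]
force: [1.2, -0.5, -0.6]
opening: 0.003
```

```bash
python3 - <<'E'
from h import *
im,m=shot('wrist','w7.png');shot('scene','s7.png');o=get_obs(); print(o['position'],o['force'])
cv2.imwrite('pics/s7c.png',cv2.resize(cv2.imread('pics/s7.png')[145:235,210:330],None,fx=6,fy=6,interpolation=cv2.INTER_CUBIC))
for z in(.071,.059): print(proj(m,[*C0,z]))
E
```

```text
[0.47597746 0.14714507 0.16471748] [-0.39592334  0.04384356 -0.34154799]
(np.float64(157.91562239776144), np.float64(106.93305309967742))
(np.float64(162.85077894586277), np.float64(106.74364679691321))
```

View pics/w7.png

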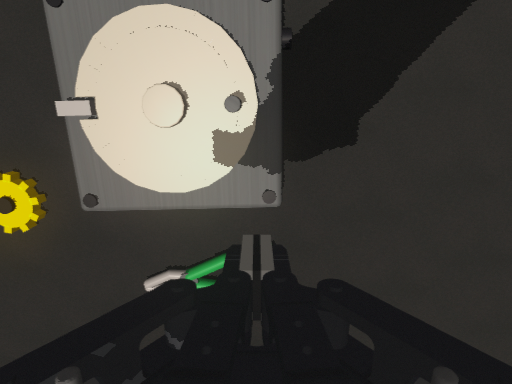

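View pics/s7c.png

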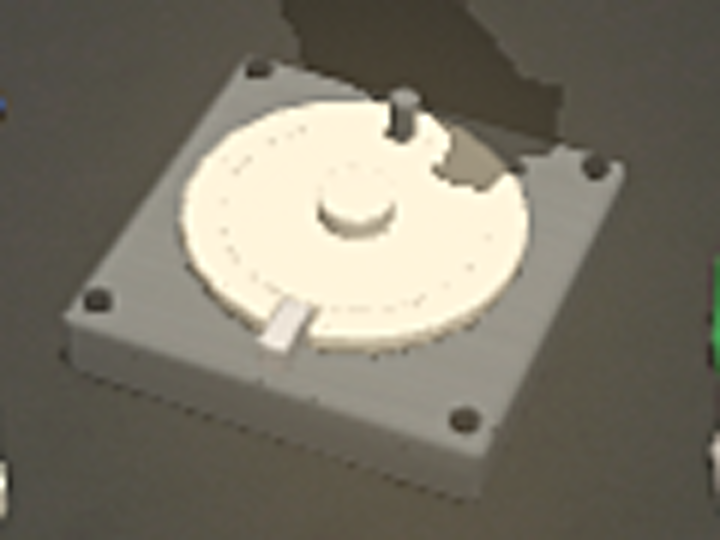

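View pics/s7.png

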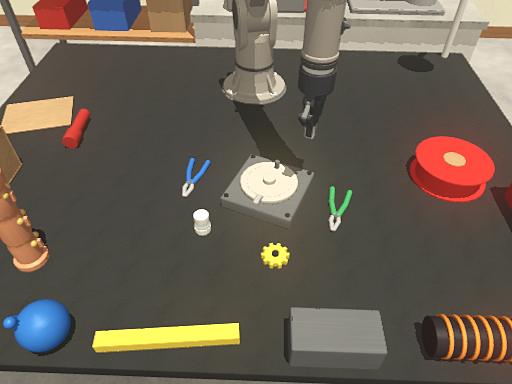

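```bash
python3 - <<'E'
from h import *
s=viewer.camera_model('scene')
print(proj(s,[*C0,.059])[1]-proj(s,[*C0,.071])[1])
a,b=[cv2.imread('pics/'+f)[145:235,210:330].astype(np.float32).mean(2) for f in('scene0.png','s7.png')]
A=cv2.resize(a[24:46,46:76],None,fx=8,fy=8,interpolation=cv2.INTER_CUBIC);t=cv2.resize(a[30:38,50:68],None,fx=8,fy=8,interpolation=cv2.INTER_CUBIC)
B=cv2.resize(b[26:46,50:68],None,fx=8,fy=8,interpolation=cv2.INTER_CUBIC)
r=cv2.matchTemplate(B,t,cv2.TM_CCOEFF_NORMED);_,v,_,l=cv2.minMaxLoc(r);print('shift px',l[1]/8+26-30,v)
arm.close_job()
E
```

```text
3.656315912204036
shift px 3.5 0.9707140326499939
the job is handed in; nothing more can be done
```

The drive plate is turned to the key and pressed fully home, and the job was handed in at about 11.7 s of the 51 s allowed.

- **Turning:** I pushed the plate about 85° counter-clockwise by its post with the closed fingertips. I looked twice on the way and gave it a final nudge of about 1°. Before pressing, the notch and key centre lines agreed within about 0.3 mm.
- **Pressing:** I pressed on the hub until travel stopped, with the fingertip about 59 mm above the bench and 15 N on the wrist. The plate was not pulled up at any time, and I then withdrew straight up.
- **Last checks:** The hub dropped 3.5 px in the scene view, against 3.66 px expected for the full 12 mm. The wrist view puts the hub where the home height predicts, and the key stands up through the notch. In the scene view the cutters, pliers, gear and jar look unmoved, judged by eye only. Nothing was touching the robot when I handed in.
- **Disagreements:** The wrist camera placed the hub about 1–2 mm off the other views, within its stated calibration, so I measured angles relative to features in the same picture. No check failed.

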